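Sweep the game counters into the tray

TASK

Tidy the reading-room table: with your fingertips, gently sweep the three loose round wooden counters across the table and in through the open side of the low wooden tray, so that each lies flat and wholly inside it. Only push them along the table, do not pinch, lift or press hard on them, and leave the stamp, paste pot and everything else where it stands.

Things in the scene. Friction and masses are not known exactly. Their poses are not given: they have to be found in the camera images.
- tray: low three-sided dark wooden tray fixed to the table, lined with flat grey felt level with the table (no step to get over). Walls 8 mm thick and 25 mm high on three sides; inside it is 110 mm deep (its own x from -55 to +55 mm) and 240 mm wide (its own y from -120 to +120 mm). The open side is at its own x = -55 mm, the whole 240 mm wide; x points from the open side to the back wall. Origin at the middle of the inside, at table height; z up
- counter_a: plain round wooden game counter lying flat on the table, 36 mm across, 14 mm thick, about 20 g; origin at the centre of its underside, z up. It slides easily and stops as soon as it is no longer pushed
- counter_b: plain round wooden game counter lying flat on the table, 36 mm across, 14 mm thick, about 20 g; origin at the centre of its underside, z up. It slides easily and stops as soon as it is no longer pushed
- counter_c: plain round wooden game counter lying flat on the table, 36 mm across, 14 mm thick, about 20 g; origin at the centre of its underside, z up. It slides easily and stops as soon as it is no longer pushed
- stamp: wooden rubber stamp standing upright among the counters, loose: base 22 x 36 mm (its x, y), round handle, 52 mm high, 90 g; origin at the centre of its underside. Leave alone
- pot: small white paste pot with a black lid standing among the counters, loose: 36 mm across, 45 mm high, 90 g; origin at the centre of its underside. Leave alone
- mug: white mug, loose, 76 mm across plus a handle, 90 mm high, beside the work on the robot's right; origin at the centre of its underside. Leave alone
- inkpad: flat ink pad tin, loose, 70 x 110 x 18 mm (its x, y, z), beyond the work; origin at the centre of its underside. Leave alone
- case: dark spectacles case, loose, 60 x 155 x 35 mm (its x, y, z), beyond the work; origin at the centre of its underside. Leave alone
Things that resemble listed ones, but are neither listed nor needed, are in the scene too. Leave any red look-alike of the counter_b alone. What is shaped like the counter_a but pink is not meant.

How it is judged:
By the outcome, as a careful person would: the job done as asked, in the order asked, and still so for the second after the job is handed in, with the robot touching nothing.
It also fails if it takes over 70 s, if anything falls off the work surface, if the arm or the gripper's body presses on something with over 40 N, if the wrist force passes 120 N, or if a joint passes its speed limit or range.

ROBOT

A 6-joint arm with a two-finger parallel gripper is mounted at the origin on the work surface. World frame = base frame: x ahead of the robot, y to its left, z up, the work surface at z = 0. Lengths are in m, angles in rad, forces in N, time in s.
With the tool pointing down it reaches from about 0.4 to 0.825 m from the base axis. Payload 7 kg.
Tool frame: the origin (TCP) lies at the centre of the arm's flange, where the gripper is bolted on; the fingertips stand 178 mm ahead of it and the grasp point (between the pads) lies 159 mm ahead of it; z points along the fingers, y is the direction in which the jaws open and shut (so a half turn about z gives the same grasp; the last joint's range is limited). The gripper opens to 88 mm and grips with 3 to 60 N. Pads are 19 mm wide; open, the fingers measure 130 mm over their backs; the gripper's body (78 mm by 193 mm) begins 47 mm behind the grasp point.
Start: joints at [-0.828, 0.359, 0.012, 0, -1.224, -0.288], TCP at [0.296, -0.606, 0.405] pointing down, gripper open.
Joint ranges: [-3.07, 3.07], [-1.43, 2.12], [-1.02, 1.25], [-3.03, 1.67], [-3.05, -0], [-3.03, 3.03]. Speed limits (rad/s): [2.39, 2.39, 3.01, 3.14, 3.14, 3.14].

INTERFACE

Orientations are given as [roll, pitch, yaw] about the fixed x, y, z axes, in that order (R = Rz(yaw) Ry(pitch) Rx(roll)).
In Python, from station import * gives the robot as it stands.
- The arm moves only by the tool send_rows, never from a script. Its argument "motion" is a list of rows, each an object with "offset": the shift along the tool's x, y, z in cm, a list of three; "turn": the turn about the tool's z in degrees. In form: [{"offset": [x, y, z], "turn": turn}, ...]. A call has 1 to 8 rows; each row is the pose to reach, as a shift and turn from the pose commanded when the call began, along the tool's axes at that moment; what a row does not reach only later rows make up. A row lasts 1/10 s, in which the tool goes at most 50 mm and 8.59 degrees, less where a joint would pass 70% of its speed; a pose out of reach is approached as far as the arm can. A call with a gripper value outside its range is refused whole. "hand" is the opening, from -1 (shut) to 1 (fully open), set as the call begins (left out, the last holds). The fingers move at their own pace and stop on an object; "squeeze" is the grip in N (left out, the last holds). Time passes only in rows, so rows that repeat a pose let the fingers close. It gives the time, the measured TCP pose, the force and the opening at its end, in the units of the state.
- get_state(): the state, without advancing time (a new reading comes with each control period).
- grab_frame(name): name is "scene" or "side" or "wrist"; returns a dict with "frame" (384x512x3 uint8, blue, green, red), "range_z" (384x512 float32, m along the optical axis (not along the pixel's ray), 0 where there is no reading), "vertical_fov" (degrees; the focal length in pixels is half the picture's height over the tangent of half this angle, whatever the lens; pixels are square), "cx", "cy" (the principal point, pixels), "cam_to_world" (4x4, takes a point from camera to world coordinates). Camera axes: x right, y up, looking along -z (the intrinsics and any distortion apply to the point x, -y, -z); pixel columns grow to the right and rows downward; lengths in m; the calibration is good to about 2 mm. A picture is of the moment at which its call begins.
- job_done(): hands the job in, once; it reports no verdict.
The state is a dict: "t": time; "q": joint angles; "qd": joint speeds; "joint_efforts": joint torques, N m; "eef_pos": TCP position; "ee_rot": TCP orientation; "force": force on the tool from outside, world axes, zero at the start; "moment": the same for the moment, N m; "width": finger opening in m.
Only numpy, scipy, OpenCV 4.12 (cv2) and the standard library are available. Lean on these libraries where they do the work, as an engineer would, in place of code of your own. Each camera call takes 0.05 s, during which the arm holds its last target. There are 200 camera calls.

## Working session

There is one attempt and no reset: what is moved stays moved. The work goes in short steps, Python scripts to look and compute and a tool call to move; the robot and the scene stay as the last step left them, time stands still between calls to the robot, and variables do not carry over. Pictures are saved under pics/ and viewed, about 8 in all and at most 12, crops included, and the job is handed in when it is done.

Besides the shell and the picture viewer there is one more tool, called after ">>>" by a JSON object that holds its "method" and its "body", one argument or row to a line. send_rows: Moves the arm, as the interface text tells. Its arguments: {"type":"object","properties":{"motion":{"type":"array"},"hand":{"type":"number"},"squeeze":{"type":"number"}},"required":["motion"]}

```bash
ls; mkdir -p pics
cat > h.py <<'E'
from station import *
import numpy as np, cv2
def K(f):
    h,w=f["frame"].shape[:2]; F=h/2/np.tan(np.radians(f["vertical_fov"])/2); return F
def pt(f,u,v,z=0.0):
    F=K(f);T=np.array(f["cam_to_world"]);d=T[:3,:3]@np.array([(u-f["cx"])/F,-(v-f["cy"])/F,-1]);o=T[:3,3]
    return o+d*(z-o[2])/d[2]
def cloud(f):
    F=K(f);T=np.array(f["cam_to_world"]);r=f["range_z"];v,u=np.mgrid[:r.shape[0],:r.shape[1]]
    P=np.stack([(u-f["cx"])/F*r,-(v-f["cy"])/F*r,-r],-1)
    return P@T[:3,:3].T+T[:3,3]
E
python3 - <<'E'
from h import *
s=get_state();print({k:np.round(v,3) for k,v in s.items()})
for n in("scene","side"):
    f=grab_frame(n);cv2.imwrite(f"pics/{n}0.png",f["frame"]);print(n,[k for k in f],f["vertical_fov"],f["cx"],f["cy"],np.round(f["cam_to_world"],3).tolist(),(f["range_z"]>0).mean())
    np.savez(f"/tmp/{n}0.npz",**{k:v for k,v in f.items()})
E
```

```text
pics
{'t': np.float64(0.0), 'q': array([-0.828,  0.359,  0.011, -0.   , -1.224, -0.288]), 'qd': array([-0.002, -0.   ,  0.   , -0.001,  0.001, -0.001]), 'joint_efforts': array([-0.0000e+00, -5.8272e+01,  2.9306e+01,  6.9970e+00,  7.0000e-03,
       -0.0000e+00]), 'eef_pos': array([ 0.296, -0.606,  0.404]), 'ee_rot': array([ 3.14 , -0.   , -2.687]), 'force': array([ 0.679, -0.211, -0.692]), 'moment': array([-0.026,  0.055,  0.018]), 'width': np.float64(0.088)}
scene ['frame', 'range_z', 'vertical_fov', 'cx', 'cy', 'cam_to_world'] 53.184459534199924 264.23368623479047 194.29649530247843 [[-0.164, -0.641, 0.749, 1.212], [0.987, -0.106, 0.125, 0.042], [-0.0, 0.76, 0.65, 0.625], [0.0, 0.0, 0.0, 1.0]] 0.9961090087890625
side ['frame', 'range_z', 'vertical_fov', 'cx', 'cy', 'cam_to_world'] 47.91007903267941 255.87497949874052 188.8069365098518 [[-0.953, 0.207, -0.223, 0.384], [-0.304, -0.648, 0.698, 0.583], [0.0, 0.733, 0.68, 0.669], [0.0, 0.0, 0.0, 1.0]] 0.9959360758463541
```

View pics/scene0.png

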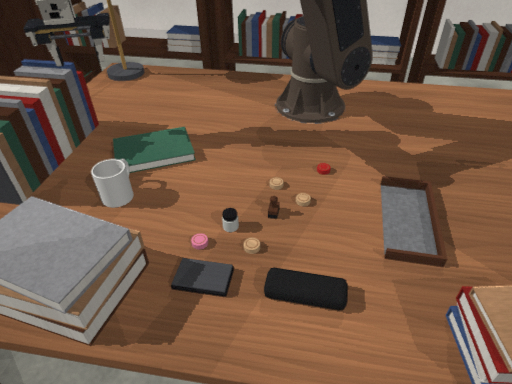

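View pics/side0.png

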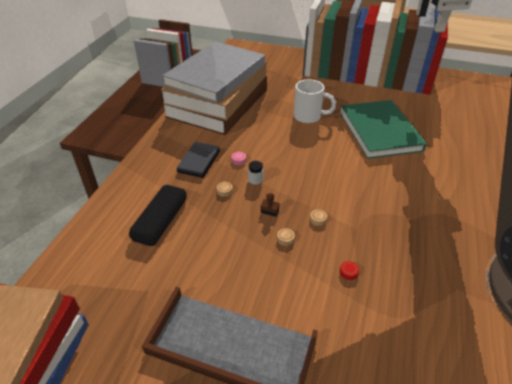

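Scene view: wooden counters are at (277,183), (304,199) and (252,245). Look-alikes are pink (200,241) and red (323,168). The stamp is at (273,208), the pot at (230,219), and the tray at (410,220) with its open side facing left (−y). The side view agrees: counters at (318,217), (285,237) and (224,189).

Run:
```python
from h import *
seeds={"scene":dict(k1=(277,182),k2=(304,198),k3=(252,244),pink=(200,240),red=(323,168)),"side":dict(k1=(318,215),k2=(285,235),k3=(224,188),pink=(238,158),red=(349,269))}
for n in("scene","side"):
    f=dict(np.load(f"/tmp/{n}0.npz"));P=cloud(f);img=f["frame"]
    t=(P[...,2]);print(n,"table z",np.median(t[200:300,150:380]))
    # objects from height
    m=((P[...,2]>0.006)&(P[...,2]<0.12)).astype(np.uint8)
    nl,L,st,ce=cv2.connectedComponentsWithStats(m)
    for i in range(1,nl):
        if st[i,4]<40 : continue
        p=P[L==i]; p0=np.percentile(p,[2,98],0)
        if p0[0,0]<0.3 or p0[1,0]>0.95 or abs(p0).max()>1: continue
        print(i,st[i],np.round(p0.T*1000).astype(int).tolist(),img[L==i].mean(0).round())
    for k,(u,v) in seeds[n].items():
        # fill by colour
        hsv=cv2.cvtColor(img,cv2.COLOR_BGR2HSV)
        q=P-P[v,u]; near=(np.linalg.norm(q[...,:2],axis=-1)<.03)&(P[...,2]>0.0105)
        ys,xs=np.nonzero(near); pp=P[near]
        (cx,cy),r=cv2.minEnclosingCircle(pp[:,:2].astype(np.float32))
        print(k,"centre",round(cx,4),round(cy,4),"r",round(r,4),"z",pp[:,2].max().round(4),"ray",pt(f,xs.mean(),ys.mean(),.014).round(4), img[v,u])
    if n=="scene":
        c=[cv2.resize(img[y-24:y+24,x-32:x+32],(384,288),interpolation=cv2.INTER_CUBIC) for x,y in((290,195),(252,244))]
        cv2.imwrite("pics/crop.png",np.hstack(c))
```

```text
scene table z -7.757002058034201e-05
19 [317 163  14  11 111] [[353, 387], [47, 80], [7, 15]] [ 39.  45. 153.]
20 [270 177  14  11 119] [[439, 469], [-68, -37], [7, 15]] [102. 139. 174.]
21 [ 381  176   67   90 1425] [[403, 658], [210, 326], [6, 26]] [31. 44. 70.]
22 [296 193  15  12 139] [[487, 520], [4, 37], [6, 15]] [103. 140. 175.]
24 [268 196  12  21 194] [[541, 574], [-55, -34], [8, 51]] [30. 42. 65.]
25 [222 208  17  23 315] [[604, 634], [-148, -117], [7, 46]] [75. 78. 80.]
28 [191 234  17  14 189] [[662, 694], [-204, -172], [7, 16]] [134. 116. 198.]
29 [244 238  16  15 192] [[655, 687], [-90, -59], [7, 16]] [104. 141. 177.]
30 [ 171  258   63   38 1743] [[737, 803], [-204, -101], [7, 20]] [60. 58. 58.]
31 [ 264  268   84   43 2582] [[744, 800], [-24, 120], [11, 36]] [31. 31. 32.]
32 [ 447  286   65   98 4985] [[775, 913], [309, 363], [10, 108]] [103. 117. 148.]
k1 centre 0.4523 -0.0522 r 0.0191 z 0.0163 ray [ 0.4544 -0.0522  0.014 ] [115 155 193]
k2 centre 0.5038 0.0203 r 0.0186 z 0.0161 ray [0.5053 0.0204 0.014 ] [121 163 202]
k3 centre 0.6705 -0.0746 r 0.0182 z 0.0167 ray [
[... 1229 characters left out ...]
, 81], [8, 17]] [ 34.  44. 168.]
113 [   0  284   88  100 7090] [[756, 855], [314, 445], [13, 109]] [ 68.  91. 135.]
114 [ 141  286  122   98 1691] [[476, 655], [213, 328], [7, 27]] [32. 48. 78.]
115 [298 329  20  55 322] [[398, 407], [214, 302], [11, 27]] [36. 48. 74.]
k1 centre 0.4498 -0.0519 r 0.0181 z 0.0169 ray [ 0.4499 -0.0511  0.014 ] [107 156 201]
k2 centre 0.5015 0.0198 r 0.0187 z 0.0177 ray [0.5012 0.0222 0.014 ] [108 157 202]
k3 centre 0.6686 -0.0738 r 0.0184 z 0.0177 ray [ 0.6685 -0.0726  0.014 ] [113 164 211]
pink centre 0.6752 -0.1865 r 0.0191 z 0.0172 ray [ 0.6746 -0.1862  0.014 ] [139 120 214]
red centre 0.3675 0.0644 r 0.0188 z 0.0179 ray [0.367  0.0654 0.014 ] [ 31  35 185]
```

View pics/crop.png

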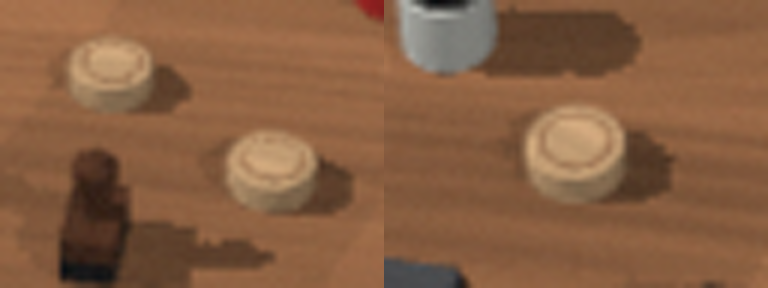

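Crop: three plain wooden discs, clearly distinct from the dark stamp, the pot, and the red and pink discs. Next I measure the tray and compute the first moves.

Run:
```python
from h import *
for n in("scene","side"):
    f=dict(np.load(f"/tmp/{n}0.npz"));P=cloud(f)
    m=(P[...,2]>0.021)&(P[...,2]<0.029)&(P[...,0]>.38)&(P[...,0]<.68)&(P[...,1]>.19)&(P[...,1]<.35)
    p=P[m][:,:2]; r=cv2.minAreaRect(p.astype(np.float32)); print(n,m.sum(),np.round(r[0],4),np.round(r[1],4),round(r[2],2),np.round(cv2.boxPoints(r),3).tolist())
s=get_state()
yaw=s["ee_rot"][2];c,si=np.cos(yaw),np.sin(yaw)
d=np.array([.500,-.010,.28])-s["eef_pos"]
print("tool offset cm",100*np.array([c*d[0]+si*d[1], si*d[0]-c*d[1], -d[2]]),"turn",np.degrees(yaw+np.pi/2))
```

```text
scene 702 [0.5286 0.2682] [0.1176 0.2593] 88.02 [[0.3970000147819519, 0.21400000154972076], [0.656000018119812, 0.20499999821186066], [0.6600000262260437, 0.32199999690055847], [0.4009999930858612, 0.3310000002384186]]
side 1396 [0.5278 0.2682] [0.1193 0.257 ] 88.32 [[0.39800000190734863, 0.21199999749660492], [0.6539999842643738, 0.20499999821186066], [0.6579999923706055, 0.3240000009536743], [0.4009999930858612, 0.3319999873638153]]
tool offset cm [-44.47624438  44.62264109  12.38388217] turn -63.946663955506665
```

>>> {"method": "send_rows", "body": {
  "motion": [
    {"offset": [-4, 4, 1], "turn": -8},
    {"offset": [-7, 7, 2], "turn": -16},
    {"offset": [-10, 10, 3], "turn": -24},
    {"offset": [-13.5, 13.5, 4], "turn": -32},
    {"offset": [-17, 17, 5], "turn": -40},
    {"offset": [-20.5, 20.5, 6], "turn": -48},
    {"offset": [-24, 24, 7], "turn": -56},
    {"offset": [-27, 27, 8], "turn": -64}
  ],
  "hand": -0.45,
  "squeeze": 5
}}

```text
t: 0.9
eef_pos: [0.4206, -0.2432, 0.3244]
ee_rot: [-3.141, 0.0, -1.564]
force: [1.0, -0.3, -0.1]
width: 0.029
```

>>> {"method": "send_rows", "body": {
  "motion": [
    {"offset": [-4, -2, 1], "turn": 0},
    {"offset": [-8, -4, 2], "turn": 0},
    {"offset": [-12, -6, 3], "turn": 0},
    {"offset": [-16, -7, 4], "turn": 0},
    {"offset": [-20, -8, 4.5], "turn": 0},
    {"offset": [-23.5, -8.3, 4.5], "turn": 0},
    {"offset": [-23.5, -8.3, 4.5], "turn": 0},
    {"offset": [-23.5, -8.3, 4.5], "turn": 0}
  ]
}}

```text
t: 1.7
eef_pos: [0.5031, -0.0093, 0.2794]
ee_rot: [3.141, -0.0, -1.568]
force: [0.5, 0.9, 0.5]
width: 0.0242
```

>>> {"method": "send_rows", "body": {
  "motion": [
    {"offset": [0, 0, 3], "turn": 0},
    {"offset": [0, 0, 6], "turn": 0},
    {"offset": [0, 0, 8], "turn": 0},
    {"offset": [0, 0, 9], "turn": 0},
    {"offset": [0, 0, 9.5], "turn": 0},
    {"offset": [0, 0, 9.5], "turn": 0}
  ]
}}

```text
t: 2.3
eef_pos: [0.5033, -0.0106, 0.1846]
ee_rot: [3.141, -0.0, -1.57]
force: [-0.5, -0.8, -0.2]
width: 0.024
```

Run:
```python
from h import *
s=get_state();print(s["eef_pos"],s["force"])
a=grab_frame("scene")["frame"];b=grab_frame("side")["frame"]
cv2.imwrite("pics/d1.png",np.hstack([cv2.resize(i,(400,300),interpolation=cv2.INTER_CUBIC) for i in(a[120:285,180:400],b[130:310,180:420])]))
```

```text
[ 0.50325024 -0.01059903  0.18460581] [-0.46525461 -0.78538065 -0.22024505]
```

View pics/d1.png

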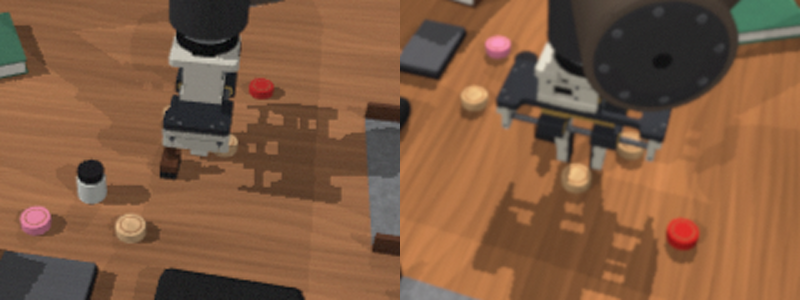

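The fingers straddle the line behind the disc at the right panel's (577,178), and the stamp is clear. Pushing now.

>>> {"method": "send_rows", "body": {
  "motion": [
    {"offset": [-0.7, 0, 0], "turn": 0},
    {"offset": [-1.5, 0, 0], "turn": 0},
    {"offset": [-2.5, 0, 0], "turn": 0},
    {"offset": [-3.5, 0, 0], "turn": 0},
    {"offset": [-4.5, -0.1, 0], "turn": 0},
    {"offset": [-5.5, -0.2, 0], "turn": 0},
    {"offset": [-6.5, -0.3, 0], "turn": 0},
    {"offset": [-7.5, -0.4, 0], "turn": 0}
  ]
}}

```text
t: 3.2
eef_pos: [0.5072, 0.0658, 0.1846]
ee_rot: [3.141, -0.0, -1.57]
force: [-0.1, -0.2, -0.2]
width: 0.0242
```

>>> {"method": "send_rows", "body": {
  "motion": [
    {"offset": [-1.2, -0.1, 0], "turn": 0},
    {"offset": [-2.4, -0.2, 0], "turn": 0},
    {"offset": [-3.6, -0.35, 0], "turn": 0},
    {"offset": [-4.8, -0.5, 0], "turn": 0},
    {"offset": [-6, -0.65, 0], "turn": 0},
    {"offset": [-7.2, -0.8, 0], "turn": 0},
    {"offset": [-8.4, -0.95, 0], "turn": 0},
    {"offset": [-9.5, -1.1, 0], "turn": 0}
  ]
}}

```text
t: 4.0
eef_pos: [0.5182, 0.1609, 0.1846]
ee_rot: [-3.142, -0.0, -1.57]
force: [-0.6, -0.5, 0.8]
width: 0.0242
```

```bash
cat >> h.py <<'E'
def find():
    s=get_state();print("tcp",s["eef_pos"].round(4) if hasattr(s["eef_pos"],"round") else s["eef_pos"],s["t"])
    for n in("scene","side"):
        f=grab_frame(n);P=cloud(f);g=f["frame"].astype(int)
        m=((P[...,2]>.0085)&(P[...,2]<.03)&(g[...,2]>125)&(g[...,2]-g[...,0]>40)&(g[...,1]-g[...,0]>15)&(P[...,0]>.35)&(P[...,0]<.72)&(abs(P[...,1])<.34)).astype(np.uint8)
        nl,L,st,ce=cv2.connectedComponentsWithStats(m)
        for i in range(1,nl):
            if st[i,4]>25: (c,r)=cv2.minEnclosingCircle(P[L==i][:,:2].astype(np.float32)); print(n,st[i,4],np.round(c,3),round(r,4),P[L==i][:,2].max().round(3))
E
python3 -c "from h import *;find()"
```

```text
tcp [0.5182 0.1609 0.1846] 4.0
scene 109 [ 0.451 -0.053] 0.0193 0.016
scene 175 [ 0.671 -0.075] 0.0184 0.016
side 59 [ 0.674 -0.071] 0.0175 0.017
side 368 [0.622 0.265] 0.0679 0.029
side 310 [0.518 0.186] 0.0188 0.018
side 153 [0.403 0.258] 0.0456 0.028
side 42 [0.563 0.323] 0.0131 0.027
```

The counter rides in the cradle, 25 mm ahead of the TCP. I continue into the tray to TCP y≈0.252, then back off and lift.

>>> {"method": "send_rows", "body": {
  "motion": [
    {"offset": [-1.2, -0.1, 0], "turn": 0},
    {"offset": [-2.4, -0.2, 0], "turn": 0},
    {"offset": [-3.6, -0.3, 0], "turn": 0},
    {"offset": [-4.8, -0.4, 0], "turn": 0},
    {"offset": [-6, -0.5, 0], "turn": 0},
    {"offset": [-7.2, -0.6, 0], "turn": 0},
    {"offset": [-8.4, -0.7, 0], "turn": 0},
    {"offset": [-9.2, -0.7, 0], "turn": 0}
  ]
}}

```text
t: 4.9
eef_pos: [0.5251, 0.2532, 0.1846]
ee_rot: [-3.141, 0.0, -1.569]
force: [0.4, 0.2, -0.2]
width: 0.0237
```

>>> {"method": "send_rows", "body": {
  "motion": [
    {"offset": [0, 0, 0], "turn": 0},
    {"offset": [1, 0, 0], "turn": 0},
    {"offset": [2, 0, 0], "turn": 0},
    {"offset": [3, 0, -2], "turn": 0},
    {"offset": [4, 0, -5], "turn": 0},
    {"offset": [7, 1, -9], "turn": 0},
    {"offset": [11, 3, -9], "turn": 0},
    {"offset": [15, 4, -9], "turn": 0}
  ]
}}

```text
t: 5.7
eef_pos: [0.4836, 0.0994, 0.2758]
ee_rot: [-3.14, 0.001, -1.57]
force: [0.2, -1.4, 0.1]
width: 0.0242
```

```bash
python3 -c "from h import *;find()"
```

```text
tcp [0.4836 0.0994 0.2758] 5.7
scene 106 [ 0.452 -0.052] 0.0191 0.016
scene 126 [0.527 0.277] 0.0186 0.017
scene 179 [ 0.671 -0.075] 0.018 0.017
side 133 [ 0.67  -0.073] 0.0181 0.017
side 58 [ 0.442 -0.046] 0.0117 0.017
side 98 [0.369 0.062] 0.0178 0.017
side 59 [0.654 0.248] 0.0433 0.027
side 386 [0.525 0.278] 0.0183 0.019
```

>>> {"method": "send_rows", "body": {
  "motion": [
    {"offset": [4, 1, 0], "turn": 0},
    {"offset": [8, 2, 0], "turn": 0},
    {"offset": [12, 3, 0], "turn": 0},
    {"offset": [16, 3.3, 0], "turn": 0},
    {"offset": [18.7, 3.3, 0], "turn": 0},
    {"offset": [18.7, 3.3, 0], "turn": 0},
    {"offset": [18.7, 3.3, 3], "turn": 0}
  ]
}}

```text
t: 6.5
eef_pos: [0.4535, -0.0863, 0.2472]
ee_rot: [-3.134, 0.001, -1.572]
force: [0.5, 0.7, -0.4]
width: 0.0241
```

>>> {"method": "send_rows", "body": {
  "motion": [
    {"offset": [0, 0, 2], "turn": 0},
    {"offset": [0, 0, 4], "turn": 0},
    {"offset": [0, 0, 5.5], "turn": 0},
    {"offset": [0, 0, 6], "turn": 0},
    {"offset": [0, 0, 6], "turn": 0}
  ]
}}

```text
t: 7.0
eef_pos: [0.4519, -0.0853, 0.1842]
ee_rot: [3.14, -0.0, -1.57]
force: [-0.5, -0.2, -0.1]
width: 0.0245
```

>>> {"method": "send_rows", "body": {
  "motion": [
    {"offset": [-0.7, 0, 0], "turn": 0},
    {"offset": [-1.5, 0, 0], "turn": 0},
    {"offset": [-2.5, 0, 0], "turn": 0},
    {"offset": [-3.5, 0, 0], "turn": 0},
    {"offset": [-4.7, 0, 0], "turn": 0},
    {"offset": [-5.9, 0, 0], "turn": 0},
    {"offset": [-7.1, 0, 0], "turn": 0},
    {"offset": [-8.3, 0, 0], "turn": 0}
  ]
}}

```text
t: 7.8
eef_pos: [0.4522, -0.001, 0.1847]
ee_rot: [3.142, -0.0, -1.569]
force: [-0.2, -0.3, 0.3]
width: 0.0237
```

>>> {"method": "send_rows", "body": {
  "motion": [
    {"offset": [-1.2, 0, 0], "turn": 0},
    {"offset": [-2.4, 0, 0], "turn": 0},
    {"offset": [-3.6, 0, 0], "turn": 0},
    {"offset": [-4.8, 0, 0], "turn": 0},
    {"offset": [-6, 0, 0], "turn": 0},
    {"offset": [-7.2, 0, 0], "turn": 0},
    {"offset": [-8.4, 0, 0], "turn": 0},
    {"offset": [-9.6, 0, 0], "turn": 0}
  ]
}}

```text
t: 8.6
eef_pos: [0.4521, 0.0948, 0.1846]
ee_rot: [3.142, -0.0, -1.57]
force: [-0.4, -0.8, 0.4]
width: 0.0242
```

>>> {"method": "send_rows", "body": {
  "motion": [
    {"offset": [-1.2, -0.1, 0], "turn": 0},
    {"offset": [-2.4, -0.2, 0], "turn": 0},
    {"offset": [-3.6, -0.3, 0], "turn": 0},
    {"offset": [-4.8, -0.3, 0], "turn": 0},
    {"offset": [-6, -0.3, 0], "turn": 0}
  ]
}}

```text
t: 9.1
eef_pos: [0.455, 0.1548, 0.1846]
ee_rot: [3.142, -0.0, -1.57]
force: [0.9, -0.3, 0.3]
width: 0.0246
```

```bash
python3 -c "from h import *;find()"
```

```text
tcp [0.455  0.1548 0.1846] 9.1
scene 130 [0.528 0.278] 0.0185 0.016
scene 177 [ 0.671 -0.075] 0.018 0.016
side 156 [ 0.669 -0.073] 0.0187 0.017
side 97 [0.654 0.264] 0.0592 0.029
side 325 [0.454 0.18 ] 0.0194 0.018
side 390 [0.525 0.278] 0.0183 0.017
```

>>> {"method": "send_rows", "body": {
  "motion": [
    {"offset": [-1.2, 0, 0], "turn": 0},
    {"offset": [-2.4, 0, 0], "turn": 0},
    {"offset": [-3.6, 0, 0], "turn": 0},
    {"offset": [-4.8, 0, 0], "turn": 0},
    {"offset": [-6, 0, 0], "turn": 0},
    {"offset": [-7.2, 0, 0], "turn": 0},
    {"offset": [-8.4, 0, 0], "turn": 0},
    {"offset": [-9.5, 0, 0], "turn": 0}
  ]
}}

```text
t: 10.0
eef_pos: [0.4549, 0.2499, 0.1846]
ee_rot: [-3.142, -0.0, -1.57]
force: [0.5, -0.4, 0.3]
width: 0.0243
```

>>> {"method": "send_rows", "body": {
  "motion": [
    {"offset": [0, 0, 0], "turn": 0},
    {"offset": [1, 0, 0], "turn": 0},
    {"offset": [2, 0, 0], "turn": 0},
    {"offset": [3, 0, -2], "turn": 0},
    {"offset": [4, 0, -5], "turn": 0},
    {"offset": [7, -2, -9], "turn": 0},
    {"offset": [11, -4, -9], "turn": 0},
    {"offset": [15, -7, -9], "turn": 0}
  ]
}}

```text
t: 10.8
eef_pos: [0.5248, 0.0965, 0.2767]
ee_rot: [-3.139, 0.002, -1.569]
force: [1.0, 1.4, -0.9]
width: 0.0238
```

```bash
python3 -c "from h import *;find()"
```

```text
tcp [0.5248 0.0965 0.2767] 10.8
scene 104 [0.456 0.276] 0.0183 0.016
scene 116 [0.527 0.279] 0.0181 0.016
scene 179 [ 0.671 -0.075] 0.019 0.017
side 28 [ 0.666 -0.061] 0.0111 0.016
side 106 [0.368 0.063] 0.0176 0.017
side 94 [0.654 0.264] 0.0594 0.027
side 380 [0.525 0.278] 0.0178 0.018
side 404 [0.455 0.276] 0.018 0.018
```

>>> {"method": "send_rows", "body": {
  "motion": [
    {"offset": [4, -3, 0], "turn": 0},
    {"offset": [8, -6, 0], "turn": 0},
    {"offset": [12, -9, 0], "turn": 0},
    {"offset": [16, -12, 0], "turn": 0},
    {"offset": [19, -14, 0], "turn": 0},
    {"offset": [20.6, -14.5, 0], "turn": 0},
    {"offset": [20.6, -14.5, 0], "turn": 0},
    {"offset": [20.6, -14.5, 0], "turn": 0}
  ]
}}

```text
t: 11.7
eef_pos: [0.6693, -0.1075, 0.2742]
ee_rot: [3.14, 0.0, -1.571]
force: [0.3, -0.5, -0.0]
width: 0.0239
```

>>> {"method": "send_rows", "body": {
  "motion": [
    {"offset": [0, 0, 2], "turn": 0},
    {"offset": [0, 0, 4], "turn": 0},
    {"offset": [0, 0, 6], "turn": 0},
    {"offset": [0, 0, 8], "turn": 0},
    {"offset": [0, 0, 9], "turn": 0},
    {"offset": [0, 0, 9], "turn": 0}
  ]
}}

```text
t: 12.3
eef_pos: [0.6693, -0.106, 0.1835]
ee_rot: [3.139, -0.0, -1.569]
force: [0.7, -0.2, 0.6]
width: 0.0242
```

>>> {"method": "send_rows", "body": {
  "motion": [
    {"offset": [-0.7, 0, 0], "turn": 0},
    {"offset": [-1.5, 0, 0], "turn": 0},
    {"offset": [-2.5, 0.1, 0], "turn": 0},
    {"offset": [-3.5, 0.2, 0], "turn": 0},
    {"offset": [-4.7, 0.4, 0], "turn": 0},
    {"offset": [-5.9, 0.6, 0], "turn": 0},
    {"offset": [-7.1, 0.8, 0], "turn": 0},
    {"offset": [-8.3, 1.0, 0], "turn": 0}
  ]
}}

```text
t: 13.1
eef_pos: [0.66, -0.0228, 0.1847]
ee_rot: [-3.142, -0.0, -1.569]
force: [-0.1, -1.0, 0.6]
width: 0.0242
```

```bash
python3 -c "from h import *;find()"
```

```text
tcp [ 0.66   -0.0228  0.1847] 13.1
scene 127 [0.457 0.275] 0.0188 0.017
scene 152 [0.527 0.277] 0.0192 0.016
side 185 [0.659 0.003] 0.0191 0.017
side 93 [0.368 0.063] 0.0176 0.016
side 397 [0.524 0.278] 0.0184 0.018
side 421 [0.455 0.275] 0.0185 0.018
```

>>> {"method": "send_rows", "body": {
  "motion": [
    {"offset": [-1.2, 0.3, 0], "turn": 0},
    {"offset": [-2.4, 0.6, 0], "turn": 0},
    {"offset": [-3.6, 0.9, 0], "turn": 0},
    {"offset": [-4.8, 1.2, 0], "turn": 0},
    {"offset": [-6, 1.5, 0], "turn": 0},
    {"offset": [-7.2, 1.8, 0], "turn": 0},
    {"offset": [-8.4, 2.1, 0], "turn": 0},
    {"offset": [-9.6, 2.4, 0], "turn": 0}
  ]
}}

```text
t: 14.0
eef_pos: [0.6358, 0.0731, 0.1847]
ee_rot: [3.142, 0.0, -1.57]
force: [-0.0, -0.3, 0.5]
width: 0.0245
```

>>> {"method": "send_rows", "body": {
  "motion": [
    {"offset": [-1.2, 0.3, 0], "turn": 0},
    {"offset": [-2.4, 0.6, 0], "turn": 0},
    {"offset": [-3.6, 0.9, 0], "turn": 0},
    {"offset": [-4.8, 1.2, 0], "turn": 0},
    {"offset": [-6, 1.5, 0], "turn": 0},
    {"offset": [-7.2, 1.8, 0], "turn": 0},
    {"offset": [-8.4, 2.1, 0], "turn": 0},
    {"offset": [-9.6, 2.4, 0], "turn": 0}
  ]
}}

```text
t: 14.8
eef_pos: [0.6118, 0.169, 0.1847]
ee_rot: [-3.142, 0.0, -1.57]
force: [-0.1, 0.9, 0.3]
width: 0.0241
```

```bash
python3 -c "from h import *;find()"
```

```text
tcp [0.6118 0.169  0.1847] 14.8
scene 98 [0.457 0.278] 0.0191 0.016
scene 129 [0.527 0.277] 0.0182 0.017
side 124 [0.368 0.062] 0.0188 0.017
side 37 [0.654 0.237] 0.0234 0.028
side 185 [0.402 0.258] 0.0458 0.028
side 389 [0.525 0.278] 0.0182 0.017
side 32 [0.65  0.318] 0.0062 0.028
side 419 [0.455 0.275] 0.0186 0.018
side 50 [0.545 0.323] 0.0195 0.028
side 77 [0.483 0.324] 0.0216 0.028
```

Run:
```python
from h import *
a=grab_frame("scene")["frame"];b=grab_frame("side")["frame"]
cv2.imwrite("pics/d2.png",np.hstack([cv2.resize(i,(400,320),interpolation=cv2.INTER_CUBIC) for i in(a[130:306,220:440],b[188:380,130:370])]))
```

```text
(no output)
```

View pics/d2.png

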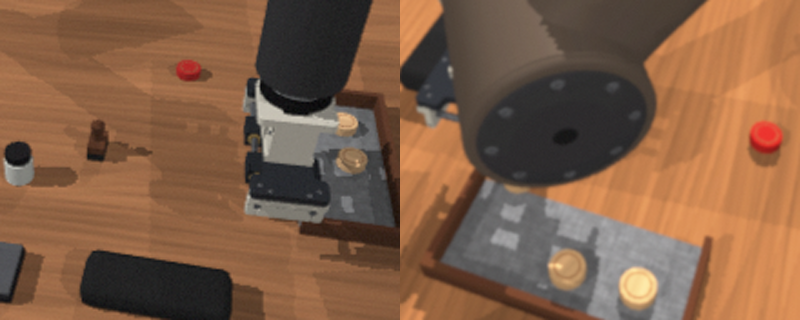

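The third counter is just hidden by the arm, with its edge showing at right panel (515,188), in the cradle. Two counters lie in the tray. I finish the push.

>>> {"method": "send_rows", "body": {
  "motion": [
    {"offset": [-1.2, 0.2, 0], "turn": 0},
    {"offset": [-2.4, 0.4, 0], "turn": 0},
    {"offset": [-3.6, 0.6, 0], "turn": 0},
    {"offset": [-4.8, 0.8, 0], "turn": 0},
    {"offset": [-6, 0.9, 0], "turn": 0},
    {"offset": [-7.2, 0.9, 0], "turn": 0},
    {"offset": [-8.1, 0.9, 0], "turn": 0},
    {"offset": [-8.1, 0.9, 0], "turn": 0}
  ]
}}

```text
t: 15.8
eef_pos: [0.603, 0.2504, 0.1846]
ee_rot: [-3.141, 0.0, -1.568]
force: [0.0, 0.3, 0.3]
width: 0.0243
```

>>> {"method": "send_rows", "body": {
  "motion": [
    {"offset": [1, 0, 0], "turn": 0},
    {"offset": [2, 0, 0], "turn": 0},
    {"offset": [3, 0, -2], "turn": 0},
    {"offset": [4, 0, -5], "turn": 0},
    {"offset": [7, 2, -9], "turn": 0},
    {"offset": [11, 4, -12], "turn": 0},
    {"offset": [15, 7, -14], "turn": 0},
    {"offset": [19, 9, -16], "turn": 0}
  ]
}}

```text
t: 16.6
eef_pos: [0.5157, 0.0643, 0.3414]
ee_rot: [-3.141, 0.0, -1.571]
force: [1.0, -0.5, 1.2]
width: 0.024
```

>>> {"method": "send_rows", "body": {
  "motion": [
    {"offset": [4, 0, -2], "turn": 0},
    {"offset": [8, 0, -4], "turn": 0},
    {"offset": [12, 0, -4], "turn": 0},
    {"offset": [16, 0, -4], "turn": 0},
    {"offset": [20, 0, -4], "turn": 0},
    {"offset": [20, 0, -4], "turn": 0},
    {"offset": [20, 0, -4], "turn": 0}
  ]
}}

```text
t: 17.3
eef_pos: [0.5167, -0.1349, 0.3804]
ee_rot: [3.141, 0.0, -1.573]
force: [-0.3, 0.2, 0.3]
width: 0.0244
```

Run:
```python
from h import *
find()
for n in("scene","side"):
    f=grab_frame(n);P=cloud(f); cv2.imwrite(f"pics/end_{n}.png",f["frame"])
    m=((P[...,2]>0.006)&(P[...,2]<0.12)).astype(np.uint8)
    nl,L,st,ce=cv2.connectedComponentsWithStats(m)
    for i in range(1,nl):
        if st[i,4]<40 : continue
        p0=np.percentile(P[L==i],[2,98],0)
        if p0[0,0]<0.3 or p0[1,0]>0.95 or abs(p0).max()>1: continue
        print(n,np.round(p0.T*1000).astype(int).tolist())
a=cv2.imread("pics/end_scene.png");b=cv2.imread("pics/end_side.png");cv2.imwrite("pics/end.png",np.hstack([cv2.resize(i,(400,300)) for i in(a,b)]))
```

```text
tcp [ 0.5167 -0.1349  0.3804] 17.3
scene 94 [0.457 0.275] 0.0183 0.017
scene 123 [0.525 0.278] 0.0182 0.016
scene 176 [0.605 0.275] 0.0185 0.017
side 65 [0.368 0.062] 0.0175 0.018
side 365 [0.603 0.276] 0.0184 0.018
side 373 [0.525 0.279] 0.0176 0.017
side 384 [0.454 0.276] 0.0181 0.017
scene [[352, 387], [46, 80], [7, 16]]
scene [[402, 658], [210, 326], [7, 26]]
scene [[441, 474], [258, 289], [7, 16]]
scene [[540, 575], [-55, -34], [7, 51]]
scene [[603, 634], [-149, -117], [7, 46]]
scene [[511, 545], [260, 292], [7, 16]]
scene [[662, 694], [-204, -172], [7, 16]]
scene [[589, 622], [258, 289], [7, 16]]
scene [[737, 803], [-205, -101], [7, 20]]
scene [[744, 800], [-24, 120], [11, 36]]
scene [[775, 913], [309, 363], [10, 108]]
side [[793, 845], [-540, -439], [118, 120]]
side [[821, 868], [-510, -431], [117, 120]]
side [[714, 923], [-491, -282], [9, 120]]
side [[771, 812], [-425, -360], [118, 120]]
side [[490, 589], [-468, -395], [8, 89]]
side [[732, 798], [-203, -99], [8, 21]]
side [[658, 691], [-202, -170], [7, 17]]
side [[598, 629], [-146, -116], [8, 47]]
side [[737, 793], [-18, 125], [11, 37]]
side [[536, 572], [-55, -33], [7, 52]]
side [[351, 383], [49, 81], [7, 16]]
side [[756, 855], [315, 445], [13, 109]]
side [[476, 655], [212, 328], [7, 27]]
side [[586, 619], [260, 292], [7, 17]]
side [[398, 407], [214, 302], [12, 27]]
side [[509, 541], [262, 295], [8, 17]]
side [[439, 471], [260, 292], [8, 17]]
```

View pics/end.png

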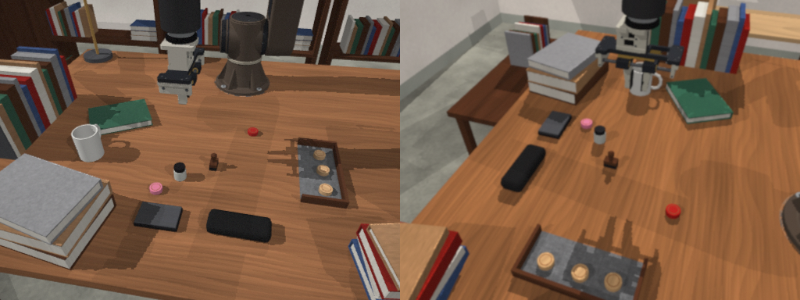

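All three counters lie flat in the tray at left-panel (320,155), (322,170) and (326,188). Everything else stands where it was.

```bash
python3 -c "from station import *;print(job_done())"
```

```text
the job is handed in; nothing more can be done
None
```

All three wooden counters are in the tray, and I handed the job in at about 17 s. I swept each one there with slightly parted fingertips, in one steady push along the table, without pinching, lifting or pressing on it.

- **Counters:** In the last check both cameras put them at about (0.456, 0.276), (0.526, 0.278) and (0.604, 0.276), agreeing within 3 mm. They lie flat, about 45 mm in from the tray's open side or further.
- **Other things:** The stamp, pot, ink pad, spectacles case, and the red and pink discs measured within about 2 mm of their starting places. The mug differed by 2–5 mm in the side view, the only one that gave it. The gripper partly blocks it there, and the arm never came near it.
- **Forces:** The readings between moves were never above about 2 N.
- **A check that failed:** Midway through the last push the counter finder lost the third counter because the arm hid it. A picture showed it still between the fingertips, so I carried on.

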